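# Ready the mortar cylinders for crushing

### The arm

A 6-joint arm with a two-finger parallel gripper is mounted at the origin on the work surface. World frame = base frame: x ahead of the robot, y to its left, z up, the work surface at z = 0. Lengths are in mm, angles in rad, forces in N, time in s.
With the tool pointing down it reaches from about 350 to 875 mm from the base axis. Payload 4.2 kg.
Tool frame: the origin (TCP) lies between the finger pads; the fingertips stand 25 mm ahead of it and the grasp point (between the pads) lies 6 mm ahead of it; z points along the fingers, y is the line along which they close (so a half turn about z gives the same grasp; the last joint's range is limited). The gripper opens to 85 mm and grips with 20 to 120 N. Pads are 22 mm wide; open, the fingers measure 114 mm over their backs; the gripper's body (76 mm by 85 mm) begins 54 mm behind the grasp point. The pads swing forward as they close: fully open they stand 13 mm farther back than shut.
Start: joints at [-0.854, 0.385, 0.008, 0, -1.194, -0.259], TCP at [276.246, -560.613, 256.312] pointing down, gripper open.
Joint ranges: [-3.14, 3.14], [-1.21, 2.06], [-1.07, 1.41], [-3.16, 2.05], [-2.99, -0.16], [-3.1, 3.1]. Speed limits (rad/s): [2.79, 2.79, 3.14, 3.14, 3.14, 3.14].

### API

Orientations are given as a unit quaternion [x, y, z, w].
In Python, from bench import read_state, imaging, workorder, nets gives the robot as it stands.
- The arm moves only by the tool apply_moves, never from a script. Its argument "rows" is a list of rows, each an object with "hand": the opening, from -1 (shut) to 1 (fully open); "delta_pos": the shift along the tool's x, y, z in mm, a list of three; "yaw": the turn about the tool's z in rad. A call has 1 to 12 rows; each row is the pose to reach, as a shift and turn from the pose commanded when the call began, along the tool's axes at that moment; what a row does not reach only later rows make up. A row lasts 1/12 s, in which the tool goes at most 41.7 mm and 7.16 degrees, less where a joint would pass 70% of its speed; a pose out of reach is approached as far as the arm can. A call with a gripper value outside its range is refused whole. The fingers move at their own pace and stop on an object; the grip force is fixed at half the most. Time passes only in rows, so rows that repeat a pose let the fingers close. It gives the time, the measured TCP pose, the force, the opening and the grip force at its end, in the units of the state.
- read_state(): the state, without advancing time (a new reading comes with each control period).
- imaging.get_image(name): name is "scene" or "side" or "wrist"; returns a dict with "pixels" (384x512x3 uint8, red, green, blue), "fx", "fy", "cx", "cy" (pixels), "xyz" and "rotation" of the camera in the world. Camera axes: x right, y down, z forward; pixel columns grow to the right and rows downward; lengths in mm; the calibration is good to about 2 mm. A picture is of the moment at which its call begins. There is no depth.
- workorder.job_done(): hands the job in; it is judged then, once.
Trained networks look in the newest picture that a camera, given by its name, has taken for a name from the list of things; names that differ only in an ending like _2 or _b are one class to them, and where a whole thing is asked for, a point or a joint stands for the part that bears it (a point fixed in the world has none). Each returns a list of dicts, best first, with "score" (0 to 1); they miss things now and then, are a little off and sometimes report something else, mostly with a low value. They report only what shows in the picture. A call takes as long as a camera call. They do not tell look-alikes from the thing itself.
- nets.find_in(camera, query): "location" ([row, column] in pixels, amid what is visible of it).
- nets.pinpoint(camera, query): "location" ([row, column] in pixels: a listed point, or the origin of a listed thing).
The state is a dict: "clock": time; "joints": joint angles; "joint_vel": joint speeds; "joint_efforts": joint torques, N m; "position": TCP position; "ee_rot": TCP orientation; "contact_force": force on the tool from outside, world axes, zero at the start; "wrist_torque": the same for the moment, N m; "gripper_width": finger opening in mm; "grasp_force": force on a finger pad.
Only numpy, scipy, OpenCV 4.12 (cv2) and the standard library are available. Lean on these libraries where they do the work, as an engineer would, in place of code of your own. Each camera call takes 0.05 s, during which the arm holds its last target. There are 200 camera calls.

### The job

Get the three round mortar cylinders ready for crushing: one at a time, the smallest first and the largest last, stand each one upright and fully down in the steel retainer cup of its own size (small in small, medium in medium, large in large), setting it down gently and never dropping it or knocking one over. Then lift the steel loading cap by its knob and set it down gently, flat and centred, on top of the large cylinder. Leave the mortar cubes where they are.

Things in the scene. Friction and masses are not known exactly. Their poses are not given: they have to be found in the camera images.
- cylinder_small: the small one of three solid grey mortar cylinders, 36 mm in diameter and 72 mm tall, standing upright on the table, loose, about 0.15 to 0.19 kg; origin at the centre of its underside, z along its axis, up
- cylinder_medium: the medium one of three solid grey mortar cylinders, 48 mm in diameter and 96 mm tall, standing upright on the table, loose, about 0.34 to 0.45 kg; origin at the centre of its underside, z along its axis, up
- cylinder_large: the large one of three solid grey mortar cylinders, 60 mm in diameter and 120 mm tall, standing upright on the table, loose, about 0.65 to 0.85 kg; origin at the centre of its underside, z along its axis, up
- cup_small: the small one of three low round steel retainer cups with a black rubber pad on the floor, fixed to the table: 64 mm across outside, round recess 52 mm across, rim 18 mm and pad 8 mm above the table (recess 10 mm deep, 8 mm of play all round its cylinder); origin at the centre of its underside, z up
- cup_medium: the medium one of three low round steel retainer cups with a black rubber pad on the floor, fixed to the table: 76 mm across outside, round recess 64 mm across, rim 18 mm and pad 8 mm above the table (recess 10 mm deep, 8 mm of play all round its cylinder); origin at the centre of its underside, z up
- cup_large: the large one of three low round steel retainer cups with a black rubber pad on the floor, fixed to the table: 88 mm across outside, round recess 76 mm across, rim 18 mm and pad 8 mm above the table (recess 10 mm deep, 8 mm of play all round its cylinder); origin at the centre of its underside, z up
- cap: bright steel loading cap, loose, 0.31 to 0.43 kg: a disc 56 mm in diameter and 16 mm thick with an upright round knob, 22 mm in diameter and 35 mm tall, in the middle of its top (51 mm tall in all); it lies on its disc, knob up; origin at the centre of its flat underside, z up
- cube_a: grey mortar cube, 50 mm each way, loose, 0.28 kg, not part of the job; origin at the centre of its underside
- cube_b: grey mortar cube, 50 mm each way, loose, 0.28 kg, not part of the job; origin at the centre of its underside
There are look-alikes about, which are no part of the job. What is shaped like the cap but blue is not meant.

How it is judged:
By the outcome, as a careful person would: the job done as asked, in the order asked, and still so for the second after the job is handed in, with the robot touching nothing.
It also fails if it takes over 120 s, if anything falls off the work surface, if the arm or the gripper's body presses on something with over 40 N, if the wrist force passes 120 N, or if a joint passes its speed limit or range.

## Working session

There is one attempt and no reset: what is moved stays moved. The work goes in short steps, Python scripts to look and compute and a tool call to move; the robot and the scene stay as the last step left them, time stands still between calls to the robot, and variables do not carry over. Pictures are saved under pics/ and viewed, at most 14 in all, crops included, and the job is handed in when it is done.

Besides the shell and the picture viewer there is one more tool, called in YAML: its name, and indented under it one key for each argument. apply_moves: Moves the arm, as the interface text tells. Its arguments: {"type":"object","properties":{"rows":{"type":"array"}},"required":["rows"]}

```bash
mkdir -p pics; cat > h.py <<'E'
import numpy as np, cv2
from bench import read_state, imaging, workorder, nets
from scipy.spatial.transform import Rotation as R
def rot(i):
    r=np.array(i["rotation"],float)
    return r if r.shape==(3,3) else R.from_quat(r).as_matrix()
def ray(i,loc):
    d=rot(i)@np.array([(loc[1]-i["cx"])/i["fx"],(loc[0]-i["cy"])/i["fy"],1.])
    return np.array(i["xyz"],float),d/np.linalg.norm(d)
def atz(i,loc,z):
    o,d=ray(i,loc); return o+d*(z-o[2])/d[2]
def proj(i,p):
    c=rot(i).T@(np.array(p,float)-np.array(i["xyz"])); return [i["cy"]+i["fy"]*c[1]/c[2], i["cx"]+i["fx"]*c[0]/c[2]]
def tri(obs):
    A=np.zeros((3,3));b=np.zeros(3)
    for i,l in obs:
        o,d=ray(i,l);P=np.eye(3)-np.outer(d,d);A+=P;b+=P@o
    p=np.linalg.solve(A,b)
    return p,[np.linalg.norm(np.array(proj(i,p))-l) for i,l in obs]
def save(i,n): cv2.imwrite("pics/"+n+".png",cv2.cvtColor(np.array(i["pixels"],np.uint8),cv2.COLOR_RGB2BGR))
E
python3 - <<'E'
from h import *
print(read_state())
for c in ["scene","side"]:
    i=imaging.get_image(c); save(i,c+"0"); print(c,i["xyz"],i["rotation"],i["fx"])
    for q in "cylinder_small cylinder_medium cylinder_large cup_small cup_medium cup_large cap".split():
        print(q,[(np.round(x["location"]).tolist(),round(x["score"],2),np.round(atz(i,x["location"],0)[:2]).tolist()) for x in nets.pinpoint(c,q)])
E
```

```text
{'clock': 0.0, 'joints': array([-8.54400568e-01,  3.85585115e-01,  6.64521211e-03, -5.09582073e-04,
       -1.19400753e+00, -2.58610538e-01]), 'joint_vel': array([-4.66235736e-04,  7.48646391e-05,  2.16911044e-04, -1.50469823e-03,
       -4.10026721e-05, -1.07266229e-03]), 'joint_efforts': array([-5.76663069e-06, -3.92291486e+01,  1.88404584e+01,  4.18642581e+00,
       -4.69665014e-03,  5.19359403e-06]), 'position': array([ 276.02470452, -560.162592  ,  255.21030337]), 'ee_rot': array([-2.26807467e-01,  9.73938992e-01,  1.06118711e-03, -2.94583447e-04]), 'contact_force': array([-0.75833982, -0.81223814,  0.4527895 ]), 'wrist_torque': array([-0.01134334,  0.01016376,  0.01121544]), 'grasp_force': 0.0, 'gripper_width': 85.40046037189819}
scene [879.78039973 642.39611124 901.59866819] [ 0.2187448   0.91694321 -0.32492035 -0.07610931] 407.39842824010407
cylinder_small [([260.0, 268.0], 0.86, [638.0, 200.0]), ([115.0, 209.0], 0.43, [560.0, -372.0])]
cylinder_medium [([207.0, 219.0], 0.78, [684.0, -4.0])]
cylinder_large [([115.0, 210.0], 0.86, [557.0, -372.0])]
cup_small [([247.0, 362.0], 0.97, [405.0, 277.0])]
cup_medium [([204.0, 310.0], 0.96, [455.0, 99.0])]
cup_large [([324.0, 340.0], 0.96, [568.0, 418.0]), ([258.0, 266.0], 0.16, [641.0, 195.0])]
cap [([150.0, 208.0], 0.79, [627.0, -223.0]), ([172.0, 215.0], 0.52, [642.0, -129.0]), ([159.0, 180.0], 0.51, [717.0, -226.0])]
side [  71.54530109  651.49593758 1003.46570287] [-0.29819724  0.8894279  -0.3277866   0.11203734] 429.5627301454633
cylinder_small [([242.0, 202.0], 0.7, [626.0, 213.0])]
cylinder_medium [([190.0, 233.0], 0.64, [682.0, 11.0])]
cylinder_large [([138.0, 334.0], 0.9, [556.0, -385.0])]
cup_small [([306.0, 252.0], 0.91, [394.0, 279.0])]
cup_medium [([243.0, 274.0], 0.83, [460.0, 94.0])]
cup_large []
cap [([154.0, 291.0], 0.8, [627.0, -228.0]), ([171.0, 269.0], 0.75, [641.0, -121.0])]
```

```bash
python3 -c "
import cv2,numpy as np
a=[cv2.imread('pics/%s0.png'%s) for s in('scene','side')]
for s,x in zip('ab',a): cv2.imwrite('pics/%s.png'%s,cv2.resize(x,(800,600)))"
```

```text
(no output)
```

View pics/a.png

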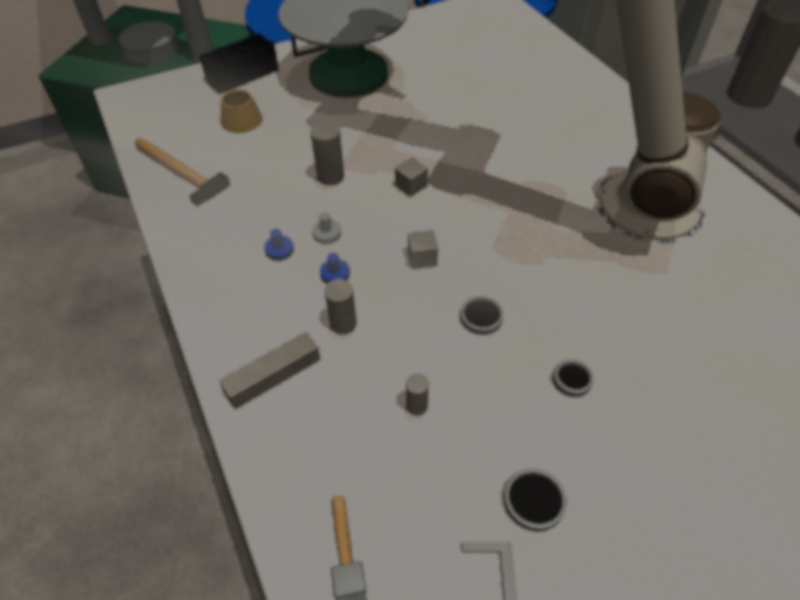

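View pics/b.png

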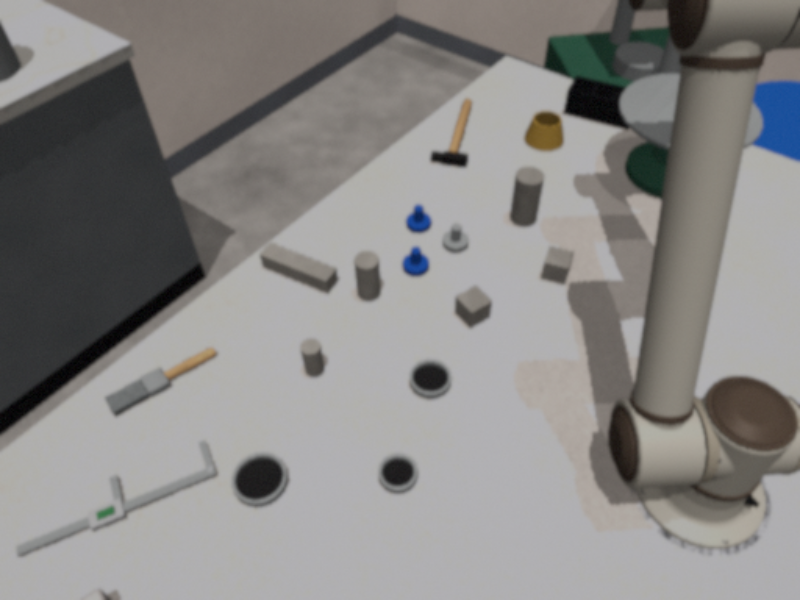

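The pictures show the small cylinder near (416,395), the medium near (341,308) and the large near (327,155) in the 800-px scene view. The steel cap is at (326,228) with two blue look-alikes beside it, and the cups are at (573,378), (481,314) and (534,498).

```bash
cat >> h.py <<'E'
def plan(p,psi=None,s=None):
    "shift in tool axes and yaw to bring TCP to world p with the tool's y at angle psi (deg, mod 180)"
    s=s or read_state(); M=R.from_quat(s["ee_rot"]).as_matrix()
    d=M.T@(np.array(p,float)-s["position"]); a=np.degrees(np.arctan2(M[1,1],M[0,1])); y=0
    if psi is not None: y=-((psi-a+90)%180-90)
    print("pos",s["position"].round(1),"psi",a.round(1),"j6",s["joints"][5].round(2),"delta",d.round(1),"yaw",np.radians(y).round(3))
E
python3 - <<'E'
from h import *
i=imaging.get_image("wrist"); s=read_state(); M=R.from_quat(s["ee_rot"]).as_matrix()
print(i["xyz"],i["fx"],"cam in tool",M.T@(np.array(i["xyz"])-s["position"])); print((M.T@rot(i)).round(3))
plan([560,150,350],90)
a,b=[{} for _ in "ab"]
for n,c in (("scene",a),("side",b)):
    c["i"]=imaging.get_image(n)
    for q in "cylinder_small cylinder_medium cylinder_large cup_small cup_medium cup_large cap".split():
        r=nets.pinpoint(n,q); c[q]=r[0]["location"] if r else None
for q in a:
    if q!="i" and a[q] is not None and b[q] is not None: 
        p,e=tri([(a["i"],a[q]),(b["i"],b[q])]);print(q,p.round(1),np.round(e,1))
E
```

```text
[ 216.80974617 -589.19197001  374.01605612] 288.8479302059945 cam in tool [  65.9611757     0.63227103 -117.67736847]
[[ 0.    -0.965 -0.263]
 [ 1.     0.001 -0.   ]
 [ 0.001 -0.263  0.965]]
pos [ 276.3 -560.6  256.3] psi 116.2 j6 -0.26 delta [-568.6  512.   -93.7] yaw 0.458
cylinder_small [637.4 204.4 -10. ] [1.3 1.1]
cylinder_medium [680.   13.3  21.1] [2.1 1.8]
cylinder_large [ 551.9 -383.4    1.8] [1.8 1.7]
cup_small [395.8 269.1 -15.1] [1.4 1.4]
cup_medium [462.9  96.7   1. ] [0.3 0.3]
cup_large [567.4 407.  -11.3] [3.5 3.1]
cap [ 614.2 -217.     2. ] [2.8 2.6]
```

apply_moves:
  rows:
    - {"hand": 1, "delta_pos": [-300, 270, -93], "yaw": 0.45}
    - {"hand": 1, "delta_pos": [-300, 270, -93], "yaw": 0.45}
    - {"hand": 1, "delta_pos": [-300, 270, -93], "yaw": 0.45}
    - {"hand": 1, "delta_pos": [-300, 270, -93], "yaw": 0.45}
    - {"hand": 1, "delta_pos": [-568, 512, -93], "yaw": 0.458}
    - {"hand": 1, "delta_pos": [-568, 512, -93], "yaw": 0.458}
    - {"hand": 1, "delta_pos": [-568, 512, -93], "yaw": 0.458}
    - {"hand": 1, "delta_pos": [-568, 512, -93], "yaw": 0.458}
    - {"hand": 1, "delta_pos": [-568, 512, -93], "yaw": 0.458}
    - {"hand": 1, "delta_pos": [-568, 512, -93], "yaw": 0.458}
    - {"hand": 1, "delta_pos": [-568, 512, -93], "yaw": 0.458}
    - {"hand": 1, "delta_pos": [-568, 512, -93], "yaw": 0.458}

```text
clock: 2.65
position: [457.7, -104.4, 324.3]
ee_rot: [-0.0, 1.0, 0.0, 0.001]
contact_force: [1.9, 0.5, 0.8]
gripper_width: 85.4
grasp_force: 0.0
```

```bash
python3 - <<'E'
from h import *
plan([560,170,350],90)
E
```

```text
pos [ 457.7 -104.4  324.3] psi 90.0 j6 -1.69 delta [-102.4  274.4  -25.6] yaw 0.0
```

apply_moves:
  rows:
    - {"hand": 1, "delta_pos": [-102, 274, -26], "yaw": 0}
    - {"hand": 1, "delta_pos": [-102, 274, -26], "yaw": 0}
    - {"hand": 1, "delta_pos": [-102, 274, -26], "yaw": 0}
    - {"hand": 1, "delta_pos": [-102, 274, -26], "yaw": 0}
    - {"hand": 1, "delta_pos": [-102, 274, -26], "yaw": 0}
    - {"hand": 1, "delta_pos": [-102, 274, -26], "yaw": 0}
    - {"hand": 1, "delta_pos": [-102, 274, -26], "yaw": 0}
    - {"hand": 1, "delta_pos": [-102, 274, -26], "yaw": 0}
    - {"hand": 1, "delta_pos": [-102, 274, -26], "yaw": 0}
    - {"hand": 1, "delta_pos": [-102, 274, -26], "yaw": 0}

```text
clock: 3.48
position: [559.3, 167.7, 349.2]
ee_rot: [-0.0, 1.0, -0.0, -0.0]
contact_force: [0.1, -0.0, 0.7]
gripper_width: 85.1
grasp_force: 0.0
```

```bash
python3 - <<'E'
from h import *
i=imaging.get_image("wrist"); save(i,"w1"); s=read_state(); print(i["xyz"],s["position"])
for q in "cylinder_small cylinder_medium cup_small cup_medium cup_large".split():
        print(q,[(np.round(x["location"]).tolist(),round(x["score"],2),np.round(atz(i,x["location"],0)[:2]).tolist()) for x in nets.pinpoint("wrist",q)])
E
```

```text
[493.18988803 168.41342882 466.90462835] [559.21933273 166.9504769  349.52135178]
cylinder_small [([204.0, 275.0], 0.57, [645.0, 198.0]), ([106.0, 102.0], 0.24, [485.0, -74.0])]
cylinder_medium [([227.0, 159.0], 0.73, [688.0, -3.0])]
cup_small [([43.0, 331.0], 0.72, [397.0, 276.0]), ([193.0, 29.0], 0.3, [626.0, -216.0])]
cup_medium [([88.0, 213.0], 0.94, [460.0, 100.0])]
cup_large [([157.0, 410.0], 0.75, [566.0, 415.0]), ([43.0, 327.0], 0.42, [396.0, 270.0])]
```

View pics/w1.png

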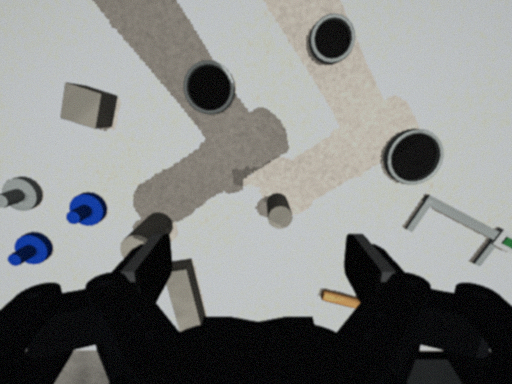

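The wrist view shows the small cylinder's top near (row 217, col 281). The cup pads are at about (87,209) medium, (38,332) small and (155,413) large, with the steel cap at the left (193,20).

```bash
cat >> h.py <<'E'
def cups(i,dark=50):
    g=cv2.cvtColor(np.array(i["pixels"],np.uint8),cv2.COLOR_RGB2GRAY)
    n,l,st,ce=cv2.connectedComponentsWithStats((g<dark).astype(np.uint8))
    for k in range(1,n):
        x,y,w,h,a=st[k]
        if a>150 and x>0 and y>0 and x+w<512 and y+h<384 and a>0.65*w*h:
            print("pad",ce[k][::-1].round(1),"area",a,"wh",w,h,"xy@13",atz(i,ce[k][::-1],13).round(1))
E
python3 - <<'E'
from h import *
for c in ["wrist","scene","side"]:
    i=imaging.get_image(c); print(c);cups(i)
    if c=="wrist":
        print(atz(i,[217,281],72)); plan([600,203,300])
E
```

```text
wrist
pad [ 37.2 332.9] area 1071 wh 35 39 xy@13 [392.2 274.9  13. ]
pad [ 86.8 209. ] area 1499 wh 43 45 xy@13 [458.7  95.1  13. ]
pad [110.  106.8] area 410 wh 18 34 xy@13 [491.8 -61.4  13. ]
pad [155.9 415.3] area 1689 wh 47 47 xy@13 [562.3 416.6  13. ]
[642.62840731 201.27720045  72.        ]
pos [559.4 166.7 350. ] psi 89.9 j6 -2.14 delta [-40.5  36.4  50. ] yaw 0.0
scene
pad [ 44.7 221.4] area 1374 wh 60 34 xy@13 [ 363.5 -722.3   13. ]
pad [200.8 307.9] area 253 wh 21 15 xy@13 [459.2  95.4  13. ]
pad [240.6 367. ] area 225 wh 19 16 xy@13 [390.8 272.8  13. ]
pad [318.5 342.4] area 777 wh 33 30 xy@13 [561.  413.9  13. ]
side
pad [112.3 429.9] area 1187 wh 55 28 xy@13 [ 342.2 -698.1   13. ]
pad [241.1 275. ] area 267 wh 21 15 xy@13 [458.7  93.9  13. ]
pad [305.7 165.6] area 528 wh 28 24 xy@13 [561.7 414.2  13. ]
pad [301.9 254.2] area 219 wh 19 15 xy@13 [392.  273.1  13. ]
```

apply_moves:
  rows:
    - {"hand": 1, "delta_pos": [-83, 35, 150], "yaw": 0}
    - {"hand": 1, "delta_pos": [-83, 35, 150], "yaw": 0}
    - {"hand": 1, "delta_pos": [-83, 35, 150], "yaw": 0}
    - {"hand": 1, "delta_pos": [-83, 35, 150], "yaw": 0}
    - {"hand": 1, "delta_pos": [-83, 35, 150], "yaw": 0}
    - {"hand": 1, "delta_pos": [-83, 35, 150], "yaw": 0}

```text
clock: 4.43
position: [641.9, 201.9, 195.0]
ee_rot: [0.0, 1.0, -0.002, -0.004]
contact_force: [-0.1, 0.1, 0.4]
gripper_width: 85.3
grasp_force: 0.0
```

```bash
python3 - <<'E'
from h import *
i=imaging.get_image("wrist"); save(i,"w2"); s=read_state(); print(s["position"])
for z in (0,72):
  print(proj(i,[642,201,z]))
print(nets.pinpoint("wrist","cylinder_small")[:2])
E
```

```text
[642.53725944 202.18733739 198.5085364 ]
[np.float64(174.4086280101352), np.float64(256.83754530493877)]
[np.float64(191.48785617471236), np.float64(256.27807228066854)]
[{'location': [172.5, 255.5], 'score': 0.93}]
```

View pics/w2.png

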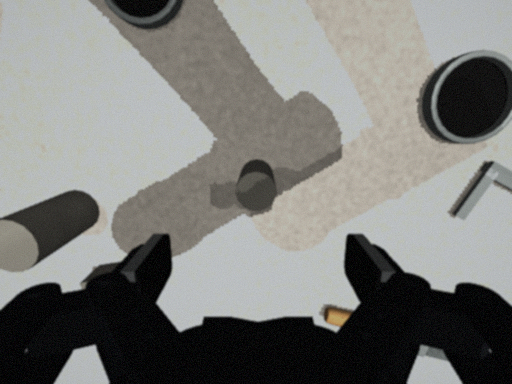

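The small cylinder's top shows at (193,257), within 2 px of the prediction for a 72 mm top at (641.5, 201.5).

apply_moves:
  rows:
    - {"hand": 1, "delta_pos": [1, -1, 30], "yaw": 0}
    - {"hand": 1, "delta_pos": [1, -1, 60], "yaw": 0}
    - {"hand": 1, "delta_pos": [1, -1, 90], "yaw": 0}
    - {"hand": 1, "delta_pos": [1, -1, 120], "yaw": 0}
    - {"hand": 1, "delta_pos": [1, -1, 140], "yaw": 0}
    - {"hand": 1, "delta_pos": [1, -1, 147], "yaw": 0}
    - {"hand": 1, "delta_pos": [1, -1, 147], "yaw": 0}
    - {"hand": 1, "delta_pos": [1, -1, 147], "yaw": 0}

```text
clock: 5.2
position: [642.9, 202.2, 55.7]
ee_rot: [-0.0, 1.0, 0.001, 0.002]
contact_force: [-0.2, 0.3, 0.6]
gripper_width: 85.6
grasp_force: 0.0
```

apply_moves:
  rows:
    - {"hand": 0.2, "delta_pos": [0, 0, 0], "yaw": 0}
    - {"hand": 0, "delta_pos": [0, 0, 0], "yaw": 0}
    - {"hand": -0.1, "delta_pos": [0, 0, 0], "yaw": 0}
    - {"hand": -0.5, "delta_pos": [0, 0, 0], "yaw": 0}
    - {"hand": -1, "delta_pos": [0, 0, 0], "yaw": 0}
    - {"hand": -1, "delta_pos": [0, 0, 0], "yaw": 0}
    - {"hand": -1, "delta_pos": [0, 0, 0], "yaw": 0}
    - {"hand": -1, "delta_pos": [0, 0, 0], "yaw": 0}
    - {"hand": -1, "delta_pos": [0, 0, 0], "yaw": 0}
    - {"hand": -1, "delta_pos": [0, 0, 0], "yaw": 0}

```text
clock: 6.03
position: [642.2, 201.7, 53.9]
ee_rot: [-0.0, 1.0, 0.0, 0.001]
contact_force: [-1.1, -1.5, 6.2]
gripper_width: 34.6
grasp_force: 59.9
```

```bash
python3 - <<'E'
from h import *
s=read_state(); print(s["gripper_width"],s["grasp_force"],s["contact_force"]); plan([391.7,273.6,130])
E
```

```text
34.600224733758225 59.922730922698975 [-1.12120708 -1.49485619  6.16176978]
pos [642.2 201.7  53.9] psi 90.0 j6 -2.12 delta [250.4  72.  -76.6] yaw 0.0
```

apply_moves:
  rows:
    - {"hand": -1, "delta_pos": [0, 0, -8], "yaw": 0}
    - {"hand": -1, "delta_pos": [0, 0, -25], "yaw": 0}
    - {"hand": -1, "delta_pos": [0, 0, -50], "yaw": 0}
    - {"hand": -1, "delta_pos": [20, 6, -76], "yaw": 0}
    - {"hand": -1, "delta_pos": [50, 14, -76], "yaw": 0}
    - {"hand": -1, "delta_pos": [85, 24, -76], "yaw": 0}
    - {"hand": -1, "delta_pos": [120, 34, -76], "yaw": 0}
    - {"hand": -1, "delta_pos": [155, 44, -76], "yaw": 0}
    - {"hand": -1, "delta_pos": [190, 54, -76], "yaw": 0}
    - {"hand": -1, "delta_pos": [220, 63, -76], "yaw": 0}
    - {"hand": -1, "delta_pos": [240, 69, -76], "yaw": 0}
    - {"hand": -1, "delta_pos": [250, 72, -76], "yaw": 0}

```text
clock: 7.03
position: [388.9, 273.4, 128.5]
ee_rot: [-0.001, 1.0, -0.0, -0.001]
contact_force: [0.9, 0.4, -1.4]
gripper_width: 34.8
grasp_force: 59.9
```

apply_moves:
  rows:
    - {"hand": -1, "delta_pos": [0, 0, 5], "yaw": 0}
    - {"hand": -1, "delta_pos": [0, 0, 20], "yaw": 0}
    - {"hand": -1, "delta_pos": [0, 0, 30], "yaw": 0}
    - {"hand": -1, "delta_pos": [0, 0, 35], "yaw": 0}
    - {"hand": -1, "delta_pos": [0, 0, 35], "yaw": 0}
    - {"hand": -1, "delta_pos": [0, 0, 35], "yaw": 0}

```text
clock: 7.53
position: [392.2, 273.5, 93.3]
ee_rot: [0.0, 1.0, -0.0, -0.0]
contact_force: [-0.8, 0.8, -1.5]
gripper_width: 34.8
grasp_force: 59.9
```

```bash
python3 - <<'E'
from h import *
i=imaging.get_image("wrist"); save(i,"w3")
s=read_state(); print(s["gripper_width"],s["grasp_force"],s["contact_force"]); plan([391.7,273.6,62])
E
```

```text
35.13155771367317 59.89037096500397 [ 0.1901076  -0.75854636 -1.54679918]
pos [392.3 273.7  93.7] psi 90.0 j6 -2.52 delta [ 0.6 -0.1 31.7] yaw 0.0
```

View pics/w3.png

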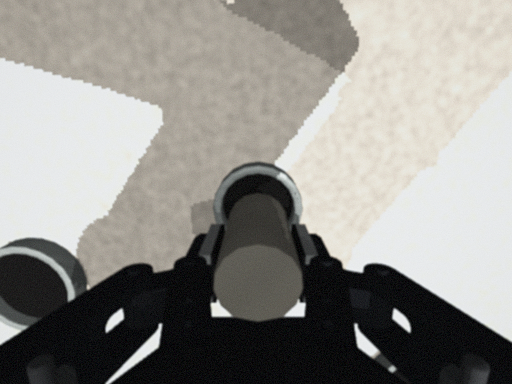

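The wrist view shows the cylinder held upright (bottom near (205,257)) above the small cup, whose rim is centred on column 257.

apply_moves:
  rows:
    - {"hand": -1, "delta_pos": [0, 0, 8], "yaw": 0}
    - {"hand": -1, "delta_pos": [0, 0, 17], "yaw": 0}
    - {"hand": -1, "delta_pos": [0, 0, 24], "yaw": 0}
    - {"hand": -1, "delta_pos": [0, 0, 27], "yaw": 0}
    - {"hand": -1, "delta_pos": [0, 0, 29], "yaw": 0}
    - {"hand": -1, "delta_pos": [0, 0, 30], "yaw": 0}
    - {"hand": -1, "delta_pos": [0, 0, 30], "yaw": 0}
    - {"hand": -1, "delta_pos": [0, 0, 30], "yaw": 0}

```text
clock: 8.25
position: [391.7, 273.8, 63.7]
ee_rot: [0.0, 1.0, 0.0, 0.0]
contact_force: [0.1, -1.0, -2.0]
gripper_width: 34.7
grasp_force: 59.9
```

apply_moves:
  rows:
    - {"hand": -1, "delta_pos": [0, 0, 1], "yaw": 0}
    - {"hand": -1, "delta_pos": [0, 0, 2], "yaw": 0}
    - {"hand": -1, "delta_pos": [0, 0, 2], "yaw": 0}

```text
clock: 8.5
position: [391.7, 273.8, 61.8]
ee_rot: [-0.0, 1.0, 0.0, 0.0]
contact_force: [-0.9, 0.1, 0.0]
gripper_width: 35.0
grasp_force: 60.1
```

Contact is just beginning, so I'll lower a little more.

apply_moves:
  rows:
    - {"hand": -1, "delta_pos": [0, 0, 0.5], "yaw": 0}
    - {"hand": -1, "delta_pos": [0, 0, 1], "yaw": 0}
    - {"hand": -1, "delta_pos": [0, 0, 1], "yaw": 0}

```text
clock: 8.75
position: [391.8, 273.8, 61.8]
ee_rot: [-0.0, 1.0, 0.0, 0.0]
contact_force: [-2.5, -1.7, 9.0]
gripper_width: 34.7
grasp_force: 60.7
```

apply_moves:
  rows:
    - {"hand": -0.16, "delta_pos": [0, 0, 0], "yaw": 0}
    - {"hand": -0.1, "delta_pos": [0, 0, 0], "yaw": 0}
    - {"hand": 0.1, "delta_pos": [0, 0, 0], "yaw": 0}
    - {"hand": 0.4, "delta_pos": [0, 0, 0], "yaw": 0}
    - {"hand": 0.6, "delta_pos": [0, 0, 0], "yaw": 0}
    - {"hand": 0.6, "delta_pos": [0, 0, 0], "yaw": 0}
    - {"hand": 0.6, "delta_pos": [0, 0, -20], "yaw": 0}
    - {"hand": 0.6, "delta_pos": [0, 0, -60], "yaw": 0}
    - {"hand": 0.6, "delta_pos": [0, 0, -100], "yaw": 0}
    - {"hand": 0.6, "delta_pos": [0, 0, -140], "yaw": 0}
    - {"hand": 1, "delta_pos": [0, 0, -170], "yaw": 0}
    - {"hand": 1, "delta_pos": [0, 0, -170], "yaw": 0}

```text
clock: 9.75
position: [394.2, 276.1, 237.6]
ee_rot: [-0.001, 1.0, 0.005, 0.005]
contact_force: [1.2, 0.5, 0.3]
gripper_width: 85.2
grasp_force: 0.0
```

```bash
python3 - <<'E'
from h import *
i=imaging.get_image("wrist"); save(i,"w4")
s=read_state(); print(s["gripper_width"]); plan([640,5,230])
E
```

```text
85.08645866736325
pos [392.8 275.  234.2] psi 90.0 j6 -2.52 delta [-247.2 -270.1    3.7] yaw 0.0
```

View pics/w4.png

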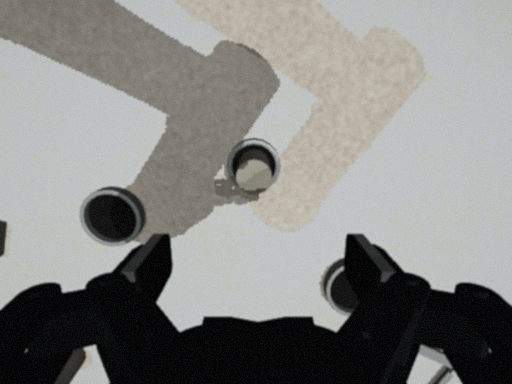

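The small cylinder stands upright in its cup (top at (176,253), rim around it). Now to the medium one.

apply_moves:
  rows:
    - {"hand": 1, "delta_pos": [-247, -270, 0], "yaw": 0}
    - {"hand": 1, "delta_pos": [-247, -270, 0], "yaw": 0}
    - {"hand": 1, "delta_pos": [-247, -270, 0], "yaw": 0}
    - {"hand": 1, "delta_pos": [-247, -270, 0], "yaw": 0}
    - {"hand": 1, "delta_pos": [-247, -270, 0], "yaw": 0}
    - {"hand": 1, "delta_pos": [-247, -270, 0], "yaw": 0}
    - {"hand": 1, "delta_pos": [-247, -270, 0], "yaw": 0}
    - {"hand": 1, "delta_pos": [-247, -270, 0], "yaw": 0}
    - {"hand": 1, "delta_pos": [-247, -270, 0], "yaw": 0}
    - {"hand": 1, "delta_pos": [-247, -270, 0], "yaw": 0}
    - {"hand": 1, "delta_pos": [-247, -270, 0], "yaw": 0}
    - {"hand": 1, "delta_pos": [-247, -270, 0], "yaw": 0}

```text
clock: 10.8
position: [637.7, 3.4, 228.7]
ee_rot: [0.0, 1.0, -0.0, -0.002]
contact_force: [-0.8, -0.4, 0.2]
gripper_width: 85.8
grasp_force: 0.0
```

```bash
python3 - <<'E'
from h import *
i=imaging.get_image("wrist"); save(i,"w5")
print(read_state()["position"])
for c in ["wrist"]:
  for q in ["cylinder_medium"]:
    print(nets.pinpoint(c,q)[:1],nets.find_in(c,q)[:1])
E
```

```text
[637.64500985   3.99760508 229.37417261]
[{'location': [205.8, 252.2], 'score': 0.97}] [{'location': [224.2, 251.9], 'score': 0.95}]
```

View pics/w5.png

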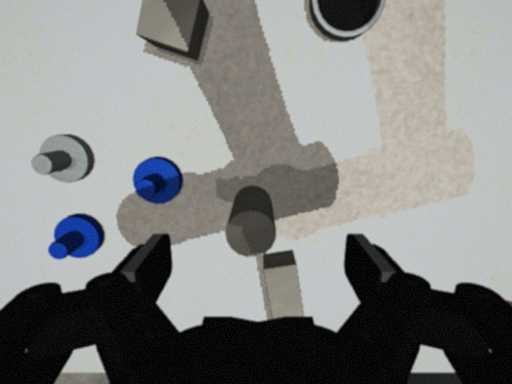

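The medium cylinder's top is at (232,250) and its base around (206,252). A bar lies just beyond it (near end about (255,278)) and the blue cap is at (180,158).

```bash
python3 - <<'E'
from h import *
i=imaging.get_image("wrist")
print("top",atz(i,[232,250],96),"base",atz(i,[206,252],0))
for l in ([268,262],[266,300],[252,262],[250,295]): print(l,atz(i,l,0)[:2].round(),atz(i,l,40)[:2].round())
print("blue",atz(i,[180,158],10)[:2],"cap",atz(i,[158,66],10)[:2],atz(i,[161,41],51)[:2])
a=atz(i,[232,250],96); plan([a[0],a[1],72],90)
E
```

```text
top [681.58585838  -1.83873693  96.        ] base [687.8544185   -1.78914211   0.        ]
[268, 262] [776.  11.] [752.  11.]
[266, 300] [773.  63.] [750.  56.]
[252, 262] [752.  11.] [731.  11.]
[250, 295] [749.  55.] [729.  49.]
blue [ 651.82052069 -114.48261711] cap [ 625.39953539 -220.48479617] [ 622.05871712 -219.60922776]
pos [637.9   4.6 230.7] psi 90.1 j6 -1.83 delta [-43.7  -6.6 158.7] yaw 0.002
```

apply_moves:
  rows:
    - {"hand": 1, "delta_pos": [-30, -4, 40], "yaw": 0}
    - {"hand": 1, "delta_pos": [-45, -6, 60], "yaw": 0}
    - {"hand": 1, "delta_pos": [-45, -6, 60], "yaw": 0}
    - {"hand": 1, "delta_pos": [-45, -6, 60], "yaw": 0}
    - {"hand": 1, "delta_pos": [-45, -6, 60], "yaw": 0}

```text
clock: 11.42
position: [683.5, -1.8, 171.5]
ee_rot: [-0.001, 1.0, -0.0, 0.0]
contact_force: [0.1, 0.6, 0.9]
gripper_width: 85.6
grasp_force: 0.0
```

```bash
python3 - <<'E'
from h import *
i=imaging.get_image("wrist"); 
for x in (680,684,688):
    c=[x,-2]
    for z,r,col in ((0,24,(255,0,0)),(96,24,(0,255,0))):
        if x==684: 
            t=np.linspace(0,2*np.pi,60)
            P=np.array([proj(i,[c[0]+r*np.cos(a),c[1]+r*np.sin(a),z])[::-1] for a in t])
            im=i["pixels"].copy(); 
            i.setdefault("d",[]).append((P,col))
im=np.array(i["pixels"],np.uint8).copy()
for P,col in i["d"]: cv2.polylines(im,[P.round().astype(np.int32)],True,col,1)
cv2.imwrite("pics/w6.png",cv2.resize(im[100:360,130:390,::-1],(780,780*260//260))[:600])
plan([684,-2,72],90)
E
```

```text
pos [683.7  -1.8 172.6] psi 90.1 j6 -1.8 delta [  0.   -0.2 100.6] yaw 0.001
```

View pics/w6.png

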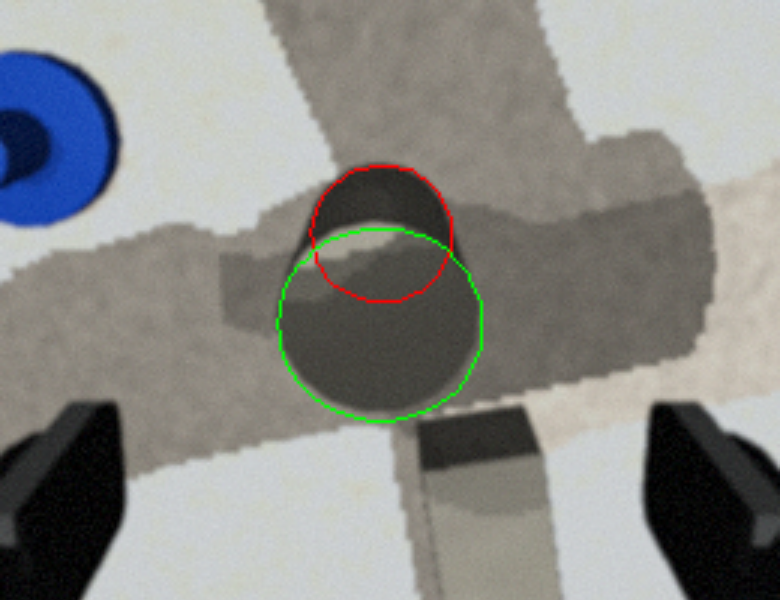

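The overlay of the model circles at (684,-2) matches both the base (red, around (230,380)) and the top (green, around (325,380)) of the medium cylinder. Its height and place are therefore right.

apply_moves:
  rows:
    - {"hand": 1, "delta_pos": [0, 0, 25], "yaw": 0}
    - {"hand": 1, "delta_pos": [0, 0, 55], "yaw": 0}
    - {"hand": 1, "delta_pos": [0, 0, 80], "yaw": 0}
    - {"hand": 1, "delta_pos": [0, 0, 95], "yaw": 0}
    - {"hand": 1, "delta_pos": [0, 0, 100], "yaw": 0}
    - {"hand": 1, "delta_pos": [0, 0, 100], "yaw": 0}
    - {"hand": 1, "delta_pos": [0, 0, 100], "yaw": 0}

```text
clock: 12.05
position: [684.5, -2.1, 73.0]
ee_rot: [-0.0, 1.0, 0.0, 0.002]
contact_force: [0.9, 0.0, 1.3]
gripper_width: 85.7
grasp_force: 0.0
```

apply_moves:
  rows:
    - {"hand": 0.4, "delta_pos": [0, 0, 0], "yaw": 0}
    - {"hand": 0.25, "delta_pos": [0, 0, 0], "yaw": 0}
    - {"hand": 0.15, "delta_pos": [0, 0, 0], "yaw": 0}
    - {"hand": 0.1, "delta_pos": [0, 0, 0], "yaw": 0}
    - {"hand": -1, "delta_pos": [0, 0, 0], "yaw": 0}
    - {"hand": -1, "delta_pos": [0, 0, 0], "yaw": 0}
    - {"hand": -1, "delta_pos": [0, 0, 0], "yaw": 0}
    - {"hand": -1, "delta_pos": [0, 0, 0], "yaw": 0}
    - {"hand": -1, "delta_pos": [0, 0, 0], "yaw": 0}

```text
clock: 12.8
position: [684.2, -2.7, 72.2]
ee_rot: [-0.0, 1.0, -0.0, 0.001]
contact_force: [-1.0, 0.1, 5.9]
gripper_width: 46.8
grasp_force: 60.6
```

```bash
python3 - <<'E'
from h import *
s=read_state(); print(s["gripper_width"],s["grasp_force"],s["contact_force"]); plan([458.9,94.8,140],90)
E
```

```text
46.75478202811269 60.598998069763184 [-1.03729376  0.09558356  5.85958662]
pos [684.2  -2.7  72.2] psi 90.0 j6 -1.8 delta [225.2  97.5 -68.3] yaw 0.0
```

apply_moves:
  rows:
    - {"hand": -1, "delta_pos": [0, 0, -8], "yaw": 0}
    - {"hand": -1, "delta_pos": [0, 0, -25], "yaw": 0}
    - {"hand": -1, "delta_pos": [0, 0, -50], "yaw": 0}
    - {"hand": -1, "delta_pos": [20, 9, -68], "yaw": 0}
    - {"hand": -1, "delta_pos": [50, 22, -68], "yaw": 0}
    - {"hand": -1, "delta_pos": [85, 37, -68], "yaw": 0}
    - {"hand": -1, "delta_pos": [120, 52, -68], "yaw": 0}
    - {"hand": -1, "delta_pos": [150, 65, -68], "yaw": 0}
    - {"hand": -1, "delta_pos": [180, 78, -68], "yaw": 0}
    - {"hand": -1, "delta_pos": [205, 89, -68], "yaw": 0}
    - {"hand": -1, "delta_pos": [220, 95, -68], "yaw": 0}
    - {"hand": -1, "delta_pos": [225, 97.5, -68], "yaw": 0}

```text
clock: 13.8
position: [455.0, 95.0, 138.0]
ee_rot: [-0.0, 1.0, -0.0, -0.002]
contact_force: [-0.1, -1.2, -5.0]
gripper_width: 46.9
grasp_force: 62.5
```

apply_moves:
  rows:
    - {"hand": -1, "delta_pos": [0, 0, 5], "yaw": 0}
    - {"hand": -1, "delta_pos": [0, 0, 15], "yaw": 0}
    - {"hand": -1, "delta_pos": [0, 0, 25], "yaw": 0}
    - {"hand": -1, "delta_pos": [0, 0, 27], "yaw": 0}
    - {"hand": -1, "delta_pos": [0, 0, 27], "yaw": 0}
    - {"hand": -1, "delta_pos": [0, 0, 27], "yaw": 0}

```text
clock: 14.3
position: [459.3, 94.9, 111.4]
ee_rot: [0.0, 1.0, -0.0, -0.0]
contact_force: [0.6, 0.1, -3.6]
gripper_width: 46.8
grasp_force: 62.4
```

```bash
python3 - <<'E'
from h import *
i=imaging.get_image("wrist"); save(i,"w7")
s=read_state(); print(s["gripper_width"],s["grasp_force"],s["contact_force"]); plan([458.9,94.8,80],90)
E
```

```text
46.99294740417797 62.376694679260254 [ 0.17459969 -0.15835076 -3.64365075]
pos [459.3  95.1 111.7] psi 90.0 j6 -2.12 delta [ 0.4 -0.3 31.7] yaw -0.001
```

View pics/w7.png

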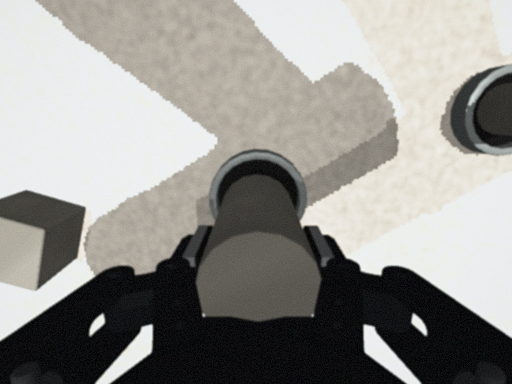

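The medium cylinder hangs upright over its cup. Both are centred near column 258, with the base above the dark recess.

apply_moves:
  rows:
    - {"hand": -1, "delta_pos": [0, 0, 8], "yaw": 0}
    - {"hand": -1, "delta_pos": [0, 0, 17], "yaw": 0}
    - {"hand": -1, "delta_pos": [0, 0, 24], "yaw": 0}
    - {"hand": -1, "delta_pos": [0, 0, 28], "yaw": 0}
    - {"hand": -1, "delta_pos": [0, 0, 29.5], "yaw": 0}
    - {"hand": -1, "delta_pos": [0, 0, 30.5], "yaw": 0}
    - {"hand": -1, "delta_pos": [0, 0, 30.5], "yaw": 0}
    - {"hand": -1, "delta_pos": [0, 0, 30.5], "yaw": 0}

```text
clock: 15.02
position: [458.8, 95.2, 81.3]
ee_rot: [0.0, 1.0, 0.0, 0.0]
contact_force: [0.6, 0.6, -4.5]
gripper_width: 46.9
grasp_force: 62.4
```

apply_moves:
  rows:
    - {"hand": -1, "delta_pos": [0, 0, 0.6], "yaw": 0}
    - {"hand": -1, "delta_pos": [0, 0, 1.2], "yaw": 0}
    - {"hand": -1, "delta_pos": [0, 0, 1.2], "yaw": 0}
    - {"hand": -1, "delta_pos": [0, 0, 1.2], "yaw": 0}

```text
clock: 15.35
position: [458.8, 95.2, 80.2]
ee_rot: [0.0, 1.0, 0.0, 0.0]
contact_force: [-0.5, 0.5, -1.9]
gripper_width: 46.7
grasp_force: 62.7
```

apply_moves:
  rows:
    - {"hand": -1, "delta_pos": [0, 0, 0.6], "yaw": 0}
    - {"hand": -1, "delta_pos": [0, 0, 1.2], "yaw": 0}
    - {"hand": -1, "delta_pos": [0, 0, 1.2], "yaw": 0}
    - {"hand": -1, "delta_pos": [0, 0, 1.2], "yaw": 0}

```text
clock: 15.68
position: [459.0, 95.2, 80.1]
ee_rot: [-0.0, 1.0, 0.0, 0.001]
contact_force: [-3.3, -0.1, 9.2]
gripper_width: 46.6
grasp_force: 63.8
```

apply_moves:
  rows:
    - {"hand": 0.12, "delta_pos": [0, 0, 0], "yaw": 0}
    - {"hand": 0.17, "delta_pos": [0, 0, 0], "yaw": 0}
    - {"hand": 0.3, "delta_pos": [0, 0, 0], "yaw": 0}
    - {"hand": 0.6, "delta_pos": [0, 0, 0], "yaw": 0}
    - {"hand": 0.8, "delta_pos": [0, 0, 0], "yaw": 0}
    - {"hand": 0.8, "delta_pos": [0, 0, 0], "yaw": 0}
    - {"hand": 0.8, "delta_pos": [0, 0, -20], "yaw": 0}
    - {"hand": 0.8, "delta_pos": [0, 0, -60], "yaw": 0}
    - {"hand": 0.8, "delta_pos": [0, 0, -100], "yaw": 0}
    - {"hand": 1, "delta_pos": [0, 0, -140], "yaw": 0}
    - {"hand": 1, "delta_pos": [0, 0, -180], "yaw": 0}
    - {"hand": 1, "delta_pos": [0, 0, -190], "yaw": 0}

```text
clock: 16.68
position: [461.3, 96.0, 275.7]
ee_rot: [-0.001, 1.0, 0.002, 0.006]
contact_force: [1.5, 0.3, 0.2]
gripper_width: 85.6
grasp_force: 0.0
```

```bash
cat >> h.py <<'E'
def ring(i,n,discs,box,k=3):
    im=np.array(i["pixels"],np.uint8).copy(); t=np.linspace(0,2*np.pi,60)
    for x,y,z,r,col in discs:
        P=np.array([proj(i,[x+r*np.cos(a),y+r*np.sin(a),z])[::-1] for a in t]); cv2.polylines(im,[P.round().astype(np.int32)],True,col,1)
    a,b,c,d=box; cv2.imwrite("pics/"+n+".png",cv2.resize(im[a:b,c:d,::-1],None,fx=k,fy=k))
E
python3 - <<'E'
from h import *
i=imaging.get_image("wrist"); save(i,"w8")
s=read_state(); print(s["gripper_width"]); plan([540,-378,275],90)
E
```

```text
85.31362723654492
pos [461.   96.1 274.9] psi 90.0 j6 -2.12 delta [ -78.6 -474.1   -1.5] yaw 0.001
```

View pics/w8.png

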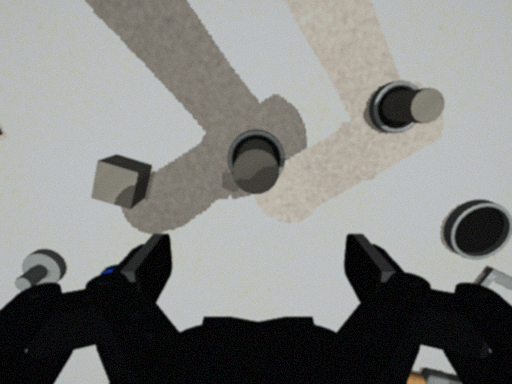

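Both the medium cylinder (top at (172,257)) and the small one (105,427) stand in their cups.

apply_moves:
  rows:
    - {"hand": 1, "delta_pos": [-78, -474, 0], "yaw": 0}
    - {"hand": 1, "delta_pos": [-78, -474, 0], "yaw": 0}
    - {"hand": 1, "delta_pos": [-78, -474, 0], "yaw": 0}
    - {"hand": 1, "delta_pos": [-78, -474, 0], "yaw": 0}
    - {"hand": 1, "delta_pos": [-78, -474, 0], "yaw": 0}
    - {"hand": 1, "delta_pos": [-78, -474, 0], "yaw": 0}
    - {"hand": 1, "delta_pos": [-78, -474, 0], "yaw": 0}
    - {"hand": 1, "delta_pos": [-78, -474, 0], "yaw": 0}
    - {"hand": 1, "delta_pos": [-78, -474, 0], "yaw": 0}
    - {"hand": 1, "delta_pos": [-78, -474, 0], "yaw": 0}
    - {"hand": 1, "delta_pos": [-78, -474, 0], "yaw": 0}
    - {"hand": 1, "delta_pos": [-78, -474, 0], "yaw": 0}

```text
clock: 17.73
position: [536.1, -382.8, 266.5]
ee_rot: [0.002, 1.0, 0.0, -0.001]
contact_force: [0.6, 0.6, 0.2]
gripper_width: 85.3
grasp_force: 0.0
```

apply_moves:
  rows:
    - {"hand": 1, "delta_pos": [0, 0, 0], "yaw": 0}
    - {"hand": 1, "delta_pos": [0, 0, 0], "yaw": 0}

```text
clock: 17.9
position: [535.8, -379.8, 266.4]
ee_rot: [0.001, 1.0, 0.001, -0.001]
contact_force: [-0.4, -0.0, -0.5]
gripper_width: 85.8
grasp_force: 0.0
```

```bash
python3 - <<'E'
from h import *
i=imaging.get_image("wrist"); r=nets.pinpoint("wrist","cylinder_large")[0]; f=nets.find_in("wrist","cylinder_large")[0]
print(r,f,atz(i,r["location"],0),atz(i,f["location"],60))
plan([555,-382,200],90)
ring(i,"w9",[(555,-382,0,30,(255,0,0)),(555,-382,120,30,(0,255,0))],(60,360,100,400),2)
E
```

```text
{'location': [173.4, 257.8], 'score': 0.81} {'location': [191.1, 256.8], 'score': 0.57} [ 550.75838641 -378.50949947    0.        ] [ 559.16148302 -379.82309825   60.        ]
pos [ 536.3 -377.8  268.4] psi 90.1 j6 -1.2 delta [-18.7  -4.3  68.4] yaw 0.001
```

View pics/w9.png

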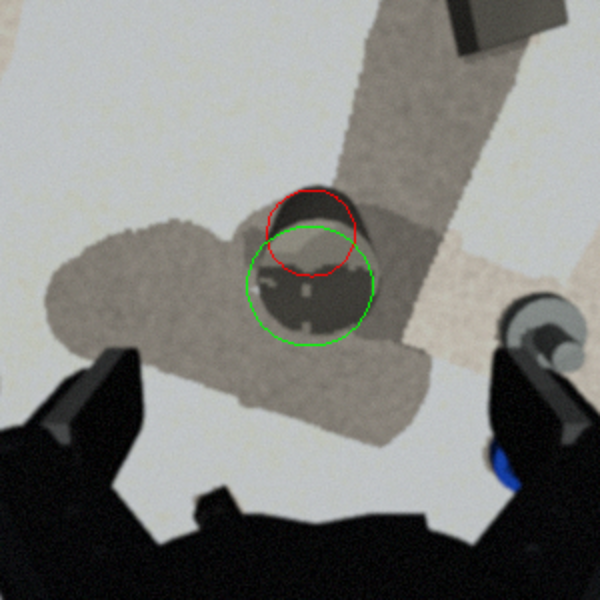

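The top of the large cylinder is about 4 px left of and 4 px above the ring, and its base matches similarly. That puts it at about (551.5, -378.5), with the cap visible at right (540,340).

apply_moves:
  rows:
    - {"hand": 1, "delta_pos": [-15, -0.5, 35], "yaw": 0}
    - {"hand": 1, "delta_pos": [-15, -0.5, 65], "yaw": 0}
    - {"hand": 1, "delta_pos": [-15, -0.5, 82], "yaw": 0}
    - {"hand": 1, "delta_pos": [-15, -0.5, 82], "yaw": 0}
    - {"hand": 1, "delta_pos": [-15, -0.5, 82], "yaw": 0}
    - {"hand": 1, "delta_pos": [-15, -0.5, 82], "yaw": 0}

```text
clock: 18.55
position: [552.5, -379.2, 188.9]
ee_rot: [-0.001, 1.0, -0.001, 0.001]
contact_force: [-0.3, 0.2, 0.1]
gripper_width: 85.1
grasp_force: 0.0
```

```bash
python3 - <<'E'
from h import *
i=imaging.get_image("wrist"); plan([551.5,-378.5,92],90)
ring(i,"w10",[(551.5,-378.5,0,30,(255,0,0)),(551.5,-378.5,120,30,(0,255,0))],(60,360,100,400),2)
E
```

```text
pos [ 552.6 -379.4  189.3] psi 90.1 j6 -1.21 delta [ 1.5  1.1 97.3] yaw 0.001
```

View pics/w10.png

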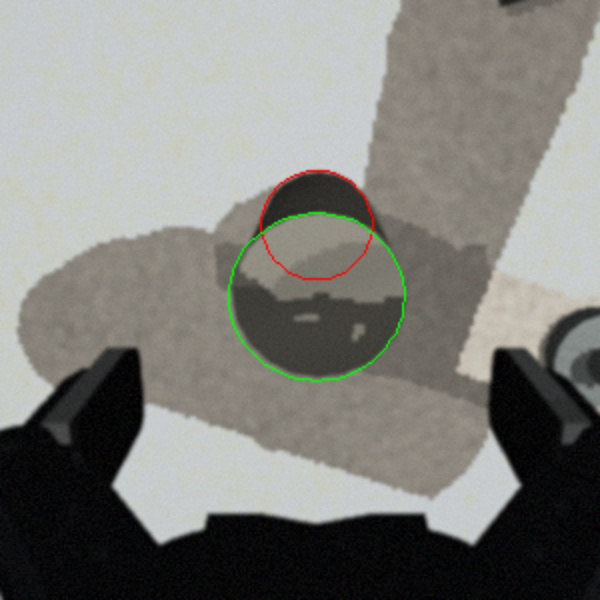

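The rings for (551.5, -378.5), 120 mm tall, now lie exactly on the top and base of the large cylinder.

apply_moves:
  rows:
    - {"hand": 1, "delta_pos": [1, 1, 20], "yaw": 0}
    - {"hand": 1, "delta_pos": [1, 1, 45], "yaw": 0}
    - {"hand": 1, "delta_pos": [1, 1, 70], "yaw": 0}
    - {"hand": 1, "delta_pos": [1, 1, 88], "yaw": 0}
    - {"hand": 1, "delta_pos": [1, 1, 97], "yaw": 0}
    - {"hand": 1, "delta_pos": [1, 1, 97], "yaw": 0}
    - {"hand": 1, "delta_pos": [1, 1, 97], "yaw": 0}

```text
clock: 19.18
position: [551.3, -378.9, 91.2]
ee_rot: [-0.0, 1.0, -0.001, 0.001]
contact_force: [0.2, -0.3, 1.1]
gripper_width: 85.8
grasp_force: 0.0
```

apply_moves:
  rows:
    - {"hand": 0.6, "delta_pos": [0, 0, 0], "yaw": 0}
    - {"hand": 0.5, "delta_pos": [0, 0, 0], "yaw": 0}
    - {"hand": 0.42, "delta_pos": [0, 0, 0], "yaw": 0}
    - {"hand": 0.35, "delta_pos": [0, 0, 0], "yaw": 0}
    - {"hand": -1, "delta_pos": [0, 0, 0], "yaw": 0}
    - {"hand": -1, "delta_pos": [0, 0, 0], "yaw": 0}
    - {"hand": -1, "delta_pos": [0, 0, 0], "yaw": 0}
    - {"hand": -1, "delta_pos": [0, 0, 0], "yaw": 0}
    - {"hand": -1, "delta_pos": [0, 0, 0], "yaw": 0}

```text
clock: 19.93
position: [551.1, -378.6, 91.5]
ee_rot: [-0.0, 1.0, -0.001, 0.001]
contact_force: [-1.0, 2.4, 6.5]
gripper_width: 58.7
grasp_force: 64.0
```

```bash
python3 - <<'E'
from h import *
s=read_state(); print(s["gripper_width"],s["grasp_force"],s["contact_force"]); plan([561.7,414.9,270],90)
E
```

```text
58.73796264758953 63.95949840545654 [-0.98637861  2.42154258  6.52006637]
pos [ 551.1 -378.6   91.5] psi 90.0 j6 -1.21 delta [ -11.1  793.3 -179.4] yaw 0.0
```

apply_moves:
  rows:
    - {"hand": -1, "delta_pos": [0, 0, -6], "yaw": 0}
    - {"hand": -1, "delta_pos": [0, 0, -20], "yaw": 0}
    - {"hand": -1, "delta_pos": [0, 0, -45], "yaw": 0}
    - {"hand": -1, "delta_pos": [0, 0, -75], "yaw": 0}
    - {"hand": -1, "delta_pos": [0, 0, -105], "yaw": 0}
    - {"hand": -1, "delta_pos": [0, 10, -130], "yaw": 0}
    - {"hand": -1, "delta_pos": [0, 30, -145], "yaw": 0}
    - {"hand": -1, "delta_pos": [0, 60, -150], "yaw": 0}
    - {"hand": -1, "delta_pos": [0, 93, -150], "yaw": 0}
    - {"hand": -1, "delta_pos": [0, 126, -150], "yaw": 0}
    - {"hand": -1, "delta_pos": [0, 159, -150], "yaw": 0}
    - {"hand": -1, "delta_pos": [0, 192, -150], "yaw": 0}

```text
clock: 20.93
position: [548.7, -184.6, 237.4]
ee_rot: [0.001, 1.0, 0.001, -0.002]
contact_force: [1.7, 0.1, -6.4]
gripper_width: 59.3
grasp_force: 66.3
```

apply_moves:
  rows:
    - {"hand": -1, "delta_pos": [0, 33, 0], "yaw": 0}
    - {"hand": -1, "delta_pos": [0, 66, 0], "yaw": 0}
    - {"hand": -1, "delta_pos": [0, 99, 0], "yaw": 0}
    - {"hand": -1, "delta_pos": [0, 132, 0], "yaw": 0}
    - {"hand": -1, "delta_pos": [0, 165, 0], "yaw": 0}
    - {"hand": -1, "delta_pos": [-3, 198, 0], "yaw": 0}
    - {"hand": -1, "delta_pos": [-6, 231, 0], "yaw": 0}
    - {"hand": -1, "delta_pos": [-9, 264, 0], "yaw": 0}
    - {"hand": -1, "delta_pos": [-10, 297, 0], "yaw": 0}
    - {"hand": -1, "delta_pos": [-10, 330, 0], "yaw": 0}
    - {"hand": -1, "delta_pos": [-10, 363, 0], "yaw": 0}
    - {"hand": -1, "delta_pos": [-10, 396, 0], "yaw": 0}

```text
clock: 21.93
position: [558.9, 210.6, 237.4]
ee_rot: [0.001, 1.0, -0.001, -0.002]
contact_force: [0.5, -0.8, -6.3]
gripper_width: 58.8
grasp_force: 66.3
```

```bash
python3 - <<'E'
from h import *
s=read_state(); print(s["gripper_width"],s["grasp_force"],s["contact_force"]); plan([561.7,414.9,240],90)
E
```

```text
58.82840218252002 66.32797837257385 [ 0.46834095 -0.84467133 -6.27367544]
pos [558.9 210.6 237.4] psi 89.9 j6 -2.2 delta [ -2.6 204.3  -2.9] yaw -0.001
```

apply_moves:
  rows:
    - {"hand": -1, "delta_pos": [0, 33, 0], "yaw": 0}
    - {"hand": -1, "delta_pos": [0, 66, 0], "yaw": 0}
    - {"hand": -1, "delta_pos": [0, 99, 0], "yaw": 0}
    - {"hand": -1, "delta_pos": [0, 132, 0], "yaw": 0}
    - {"hand": -1, "delta_pos": [0, 162, 0], "yaw": 0}
    - {"hand": -1, "delta_pos": [-1, 185, 10], "yaw": 0}
    - {"hand": -1, "delta_pos": [-1, 198, 30], "yaw": 0}
    - {"hand": -1, "delta_pos": [-1, 204, 60], "yaw": 0}
    - {"hand": -1, "delta_pos": [-1, 204, 85], "yaw": 0}
    - {"hand": -1, "delta_pos": [-1, 204, 95], "yaw": 0}
    - {"hand": -1, "delta_pos": [-1, 204, 95], "yaw": 0}
    - {"hand": -1, "delta_pos": [-1, 204, 95], "yaw": 0}

```text
clock: 22.93
position: [561.7, 413.0, 143.9]
ee_rot: [0.0, 1.0, -0.001, -0.001]
contact_force: [0.9, 0.1, -4.6]
gripper_width: 58.8
grasp_force: 66.4
```

```bash
python3 - <<'E'
from h import *
i=imaging.get_image("wrist"); save(i,"w11")
s=read_state(); print(s["gripper_width"],s["grasp_force"],s["contact_force"]); plan([561.7,414.9,99.5],90)
E
```

```text
58.73627878228272 66.40901327133179 [ 1.30315433 -0.09480661 -7.02077336]
pos [562.5 413.7 145.8] psi 90.0 j6 -2.44 delta [ 0.9  1.2 46.3] yaw -0.0
```

View pics/w11.png

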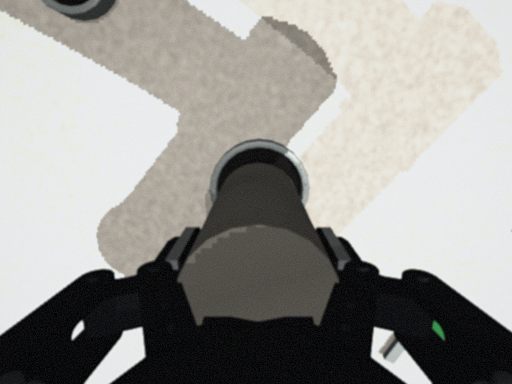

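The large cylinder hangs upright above its cup, both centred near column 259.

apply_moves:
  rows:
    - {"hand": -1, "delta_pos": [0.5, 1, 10], "yaw": 0}
    - {"hand": -1, "delta_pos": [0.5, 1, 22], "yaw": 0}
    - {"hand": -1, "delta_pos": [0.5, 1, 32], "yaw": 0}
    - {"hand": -1, "delta_pos": [0.5, 1, 39], "yaw": 0}
    - {"hand": -1, "delta_pos": [0.5, 1, 43], "yaw": 0}
    - {"hand": -1, "delta_pos": [0.5, 1, 44], "yaw": 0}
    - {"hand": -1, "delta_pos": [0.5, 1, 44], "yaw": 0}
    - {"hand": -1, "delta_pos": [0.5, 1, 44], "yaw": 0}
    - {"hand": -1, "delta_pos": [0.5, 1, 44], "yaw": 0}

```text
clock: 23.73
position: [561.3, 414.8, 101.0]
ee_rot: [0.0, 1.0, 0.0, 0.0]
contact_force: [0.5, -0.0, -7.2]
gripper_width: 58.9
grasp_force: 66.7
```

apply_moves:
  rows:
    - {"hand": -1, "delta_pos": [0, 0, 0.6], "yaw": 0}
    - {"hand": -1, "delta_pos": [0, 0, 1.2], "yaw": 0}
    - {"hand": -1, "delta_pos": [0, 0, 1.2], "yaw": 0}
    - {"hand": -1, "delta_pos": [0, 0, 1.2], "yaw": 0}

```text
clock: 24.07
position: [561.2, 414.7, 99.7]
ee_rot: [0.0, 1.0, 0.0, 0.0]
contact_force: [0.3, 0.9, -5.6]
gripper_width: 58.9
grasp_force: 66.7
```

apply_moves:
  rows:
    - {"hand": -1, "delta_pos": [0, 0, 0.6], "yaw": 0}
    - {"hand": -1, "delta_pos": [0, 0, 1.2], "yaw": 0}
    - {"hand": -1, "delta_pos": [0, 0, 1.2], "yaw": 0}
    - {"hand": -1, "delta_pos": [0, 0, 1.2], "yaw": 0}

```text
clock: 24.4
position: [561.3, 414.7, 99.6]
ee_rot: [-0.0, 1.0, 0.0, 0.0]
contact_force: [-2.5, -1.6, 2.0]
gripper_width: 59.3
grasp_force: 66.9
```

apply_moves:
  rows:
    - {"hand": 0.4, "delta_pos": [0, 0, 0], "yaw": 0}
    - {"hand": 0.45, "delta_pos": [0, 0, 0], "yaw": 0}
    - {"hand": 0.55, "delta_pos": [0, 0, 0], "yaw": 0}
    - {"hand": 0.8, "delta_pos": [0, 0, 0], "yaw": 0}
    - {"hand": 1, "delta_pos": [0, 0, 0], "yaw": 0}
    - {"hand": 1, "delta_pos": [0, 0, 0], "yaw": 0}
    - {"hand": 1, "delta_pos": [0, 0, -15], "yaw": 0}
    - {"hand": 1, "delta_pos": [0, 0, -50], "yaw": 0}
    - {"hand": 1, "delta_pos": [0, 0, -90], "yaw": 0}
    - {"hand": 1, "delta_pos": [0, 0, -130], "yaw": 0}
    - {"hand": 1, "delta_pos": [0, 0, -170], "yaw": 0}
    - {"hand": 1, "delta_pos": [0, 0, -170], "yaw": 0}

```text
clock: 25.4
position: [564.4, 416.5, 279.8]
ee_rot: [-0.0, 1.0, 0.006, 0.008]
contact_force: [0.7, 0.7, 2.0]
gripper_width: 85.1
grasp_force: 0.0
```

```bash
python3 - <<'E'
from h import *
i=imaging.get_image("wrist"); plan([600,-220,270],90)
ring(i,"w12",[(562,415,8,30,(255,0,0)),(562,415,128,30,(0,255,0)),(562,415,18,38,(255,255,0))],(40,340,100,400),2)
E
```

```text
pos [562.9 416.  275.2] psi 90.0 j6 -2.44 delta [ -36.9 -636.     0. ] yaw 0.0
```

View pics/w12.png

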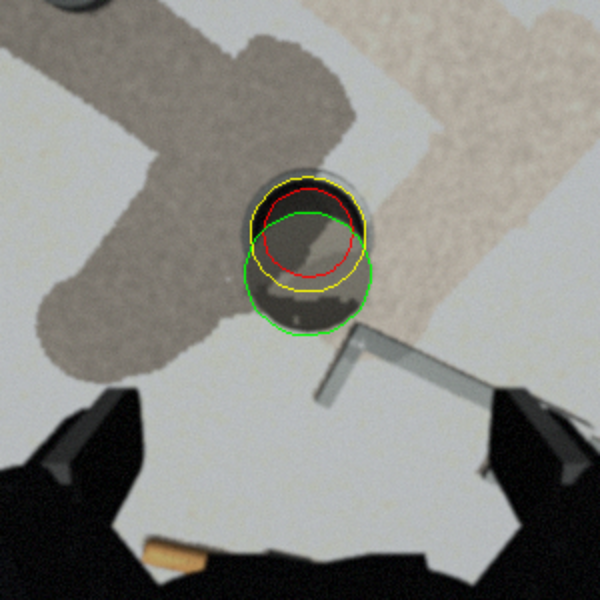

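The large cylinder is upright and down in its cup: the rings for (562,415) with the top at 128 mm and the pad at 8 mm match it. That was my last picture, so from here I measure numerically.

apply_moves:
  rows:
    - {"hand": 1, "delta_pos": [-37, -636, 0], "yaw": 0}
    - {"hand": 1, "delta_pos": [-37, -636, 0], "yaw": 0}
    - {"hand": 1, "delta_pos": [-37, -636, 0], "yaw": 0}
    - {"hand": 1, "delta_pos": [-37, -636, 0], "yaw": 0}
    - {"hand": 1, "delta_pos": [-37, -636, 0], "yaw": 0}
    - {"hand": 1, "delta_pos": [-37, -636, 0], "yaw": 0}
    - {"hand": 1, "delta_pos": [-37, -636, 0], "yaw": 0}
    - {"hand": 1, "delta_pos": [-37, -636, 0], "yaw": 0}
    - {"hand": 1, "delta_pos": [-37, -636, 0], "yaw": 0}
    - {"hand": 1, "delta_pos": [-37, -636, 0], "yaw": 0}
    - {"hand": 1, "delta_pos": [-37, -636, 0], "yaw": 0}
    - {"hand": 1, "delta_pos": [-37, -636, 0], "yaw": 0}

```text
clock: 26.45
position: [589.4, -86.6, 267.4]
ee_rot: [0.0, 1.0, 0.0, -0.001]
contact_force: [1.3, 0.5, 0.1]
gripper_width: 85.2
grasp_force: 0.0
```

```bash
python3 - <<'E'
from h import *
plan([600,-220,200],90)
E
```

```text
pos [589.4 -86.6 267.4] psi 90.0 j6 -1.7 delta [ -10.7 -133.4   67.3] yaw -0.0
```

apply_moves:
  rows:
    - {"hand": 1, "delta_pos": [-33, -133, 67], "yaw": 0}
    - {"hand": 1, "delta_pos": [-33, -133, 67], "yaw": 0}
    - {"hand": 1, "delta_pos": [-33, -133, 67], "yaw": 0}
    - {"hand": 1, "delta_pos": [-33, -133, 67], "yaw": 0}
    - {"hand": 1, "delta_pos": [-33, -133, 67], "yaw": 0}
    - {"hand": 1, "delta_pos": [-33, -133, 67], "yaw": 0}
    - {"hand": 1, "delta_pos": [-33, -133, 67], "yaw": 0}
    - {"hand": 1, "delta_pos": [-33, -133, 67], "yaw": 0}

```text
clock: 27.12
position: [623.2, -216.6, 201.9]
ee_rot: [-0.001, 1.0, -0.0, 0.0]
contact_force: [-0.6, -0.6, -0.1]
gripper_width: 85.4
grasp_force: 0.0
```

```bash
python3 - <<'E'
from h import *
i=imaging.get_image("wrist"); save(i,"w13"); plan([623,-220,200],90)
for x in nets.pinpoint("wrist","cap"): 
    r,c=np.round(x["location"]).astype(int); print(x,i["pixels"][r,c],atz(i,x["location"],0)[:2].round(1))
for x in nets.find_in("wrist","cap"): print(x["location"],atz(i,x["location"],16)[:2].round(1))
print(proj(i,[623,-220,16]),proj(i,[623,-220,51]))
g=cv2.GaussianBlur(cv2.cvtColor(i["pixels"],cv2.COLOR_RGB2GRAY),(3,3),0)
r0,c0=[int(v) for v in proj(i,[623,-220,30])]
print(g[r0-48:r0+54:3,c0-50:c0+52:3])
E
```

```text
pos [ 623.3 -216.4  202.2] psi 90.1 j6 -1.48 delta [ 0.3 -3.6  2.2] yaw 0.001
{'location': [196.0, 344.7], 'score': 0.89} [ 5 17 47] [ 651.8 -115.5]
{'location': [251.3, 253.4], 'score': 0.86} [ 2 22 60] [ 722.2 -221. ]
{'location': [173.8, 254.2], 'score': 0.65} [183 192 189] [ 625.8 -219.8]
[255.0, 252.2] [ 718.7 -222.1]
[197.5, 347.7] [ 648.8 -117.1]
[175.3, 253.4] [ 624.  -220.5]
[np.float64(174.38878126465863), np.float64(253.87311445153176)] [np.float64(182.18764942984558), np.float64(253.40633075792823)]
[[199 199 199 ... 127 130 136]
 [199 198 200 ... 124 132 131]
 [197 197 198 ... 133 134 130]
 ...
 [130 131 131 ... 100 102  99]
 [133 132 133 ... 101 100 104]
 [131 133 133 ... 106 106 105]]
```

```bash
cat >> h.py <<'E'
def fit(i,x0,y0,z,r,span=8):
    g=cv2.GaussianBlur(cv2.cvtColor(np.array(i["pixels"],np.uint8),cv2.COLOR_RGB2GRAY).astype(np.float32),(3,3),0)
    t=np.linspace(0,2*np.pi,72,endpoint=False); best=[]
    Rm=rot(i); O=np.array(i["xyz"])
    def samp(x,y,rr):
        P=(np.c_[x+rr*np.cos(t),y+rr*np.sin(t),np.full(72,z)]-O)@Rm
        u=(i["cx"]+i["fx"]*P[:,0]/P[:,2]).astype(np.float32); v=(i["cy"]+i["fy"]*P[:,1]/P[:,2]).astype(np.float32)
        return cv2.remap(g,u[None],v[None],cv2.INTER_LINEAR)[0]
    for x in np.arange(x0-span,x0+span+.1,.5):
        for y in np.arange(y0-span,y0+span+.1,.5):
            best.append((np.minimum(abs(samp(x,y,r+1.2)-samp(x,y,r-1.2)),40).mean(),x,y))
    best.sort(reverse=True); return np.round(best[:4],1).tolist()
E
python3 - <<'E'
from h import *
i=imaging.get_image("wrist")
for z,r in ((0,28),(16,28),(51,11)): print(z,r,fit(i,623,-220,z,r))
for z in (40,46,56): print(z,fit(i,623,-220,z,11)[0])
E
```

```text
0 28 [[20.3, 628.0, -220.5], [20.0, 628.0, -220.0], [19.6, 627.5, -220.0], [19.6, 628.0, -221.0]]
16 28 [[26.0, 622.0, -221.0], [26.0, 622.5, -221.0], [25.4, 622.0, -221.5], [25.3, 621.5, -221.0]]
51 11 [[38.0, 623.0, -220.5], [37.5, 623.5, -220.5], [37.2, 623.0, -220.0], [36.4, 622.5, -220.5]]
40 [38.8, 625.5, -220.5]
46 [38.7, 624.5, -220.5]
56 [36.4, 622.0, -220.5]
```

apply_moves:
  rows:
    - {"hand": 0.4, "delta_pos": [0.5, -4.3, 30], "yaw": 0}
    - {"hand": 0.4, "delta_pos": [0.5, -4.3, 65], "yaw": 0}
    - {"hand": 0.4, "delta_pos": [0.5, -4.3, 95], "yaw": 0}
    - {"hand": 0.4, "delta_pos": [0.5, -4.3, 120], "yaw": 0}
    - {"hand": 0.4, "delta_pos": [0.5, -4.3, 130], "yaw": 0}
    - {"hand": 0.4, "delta_pos": [0.5, -4.3, 130], "yaw": 0}
    - {"hand": 0.4, "delta_pos": [0.5, -4.3, 130], "yaw": 0}
    - {"hand": 0.4, "delta_pos": [0.5, -4.3, 130], "yaw": 0}

```text
clock: 27.98
position: [624.1, -222.0, 73.6]
ee_rot: [-0.0, 1.0, -0.001, 0.002]
contact_force: [0.5, -0.3, 0.8]
gripper_width: 59.9
grasp_force: 0.0
```

```bash
python3 - <<'E'
from h import *
i=imaging.get_image("wrist")
for z,r in ((16,28),(51,11)): print(z,r,fit(i,623,-220,z,r)[:2])
plan([622.8,-220.7,47.5],90)
E
```

```text
16 28 [[31.5, 624.0, -220.5], [31.4, 623.5, -221.0]]
51 11 [[24.5, 623.0, -219.5], [24.1, 623.5, -219.5]]
pos [ 624.1 -222.1   73.7] psi 90.0 j6 -1.47 delta [ 1.4  1.4 26.2] yaw 0.0
```

apply_moves:
  rows:
    - {"hand": 0.4, "delta_pos": [0.7, 1.5, 10], "yaw": 0}
    - {"hand": 0.4, "delta_pos": [0.7, 1.5, 20], "yaw": 0}
    - {"hand": 0.4, "delta_pos": [0.7, 1.5, 26], "yaw": 0}
    - {"hand": 0.4, "delta_pos": [0.7, 1.5, 26], "yaw": 0}
    - {"hand": 0.4, "delta_pos": [0.7, 1.5, 26], "yaw": 0}

```text
clock: 28.45
position: [621.4, -220.4, 44.4]
ee_rot: [0.0, 1.0, 0.0, -0.001]
contact_force: [-0.3, 0.4, -0.1]
gripper_width: 59.9
grasp_force: 0.0
```

apply_moves:
  rows:
    - {"hand": 0, "delta_pos": [0, 0, 0], "yaw": 0}
    - {"hand": -0.25, "delta_pos": [0, 0, 0], "yaw": 0}
    - {"hand": -0.4, "delta_pos": [0, 0, 0], "yaw": 0}
    - {"hand": -0.48, "delta_pos": [0, 0, 0], "yaw": 0}
    - {"hand": -1, "delta_pos": [0, 0, 0], "yaw": 0}
    - {"hand": -1, "delta_pos": [0, 0, 0], "yaw": 0}
    - {"hand": -1, "delta_pos": [0, 0, 0], "yaw": 0}
    - {"hand": -1, "delta_pos": [0, 0, 0], "yaw": 0}
    - {"hand": -1, "delta_pos": [0, 0, 0], "yaw": 0}

```text
clock: 29.2
position: [622.2, -220.8, 45.9]
ee_rot: [-0.0, 1.0, -0.0, 0.0]
contact_force: [-0.3, -3.3, 3.9]
gripper_width: 20.3
grasp_force: 58.6
```

```bash
python3 - <<'E'
from h import *
s=read_state(); print(s["gripper_width"],s["grasp_force"],s["contact_force"]); plan([562,415,270],90)
i=imaging.get_image("wrist"); print(fit(i,623,-220,16,28)[:2])
E
```

```text
20.316110256634154 58.57306122779846 [-0.28788682 -3.30885098  3.90005938]
pos [ 622.2 -220.8   45.9] psi 90.0 j6 -1.48 delta [  59.9  635.6 -224.5] yaw 0.0
[[22.8, 622.0, -220.5], [22.7, 621.5, -220.0]]
```

apply_moves:
  rows:
    - {"hand": -1, "delta_pos": [0, 0, -6], "yaw": 0}
    - {"hand": -1, "delta_pos": [0, 0, -20], "yaw": 0}
    - {"hand": -1, "delta_pos": [0, 0, -45], "yaw": 0}
    - {"hand": -1, "delta_pos": [0, 0, -75], "yaw": 0}
    - {"hand": -1, "delta_pos": [0, 0, -105], "yaw": 0}
    - {"hand": -1, "delta_pos": [0, 0, -135], "yaw": 0}
    - {"hand": -1, "delta_pos": [0, 10, -165], "yaw": 0}
    - {"hand": -1, "delta_pos": [0, 25, -195], "yaw": 0}
    - {"hand": -1, "delta_pos": [5, 50, -210], "yaw": 0}
    - {"hand": -1, "delta_pos": [10, 80, -214], "yaw": 0}
    - {"hand": -1, "delta_pos": [13, 113, -214], "yaw": 0}
    - {"hand": -1, "delta_pos": [16, 146, -214], "yaw": 0}

```text
clock: 30.25
position: [604.3, -72.5, 258.0]
ee_rot: [0.001, 1.0, 0.001, -0.001]
contact_force: [0.8, -0.7, -4.7]
gripper_width: 20.4
grasp_force: 59.1
```

apply_moves:
  rows:
    - {"hand": -1, "delta_pos": [3, 33, 0], "yaw": 0}
    - {"hand": -1, "delta_pos": [6, 66, 0], "yaw": 0}
    - {"hand": -1, "delta_pos": [9, 99, 0], "yaw": 0}
    - {"hand": -1, "delta_pos": [12, 132, 0], "yaw": 0}
    - {"hand": -1, "delta_pos": [15, 165, 0], "yaw": 0}
    - {"hand": -1, "delta_pos": [18, 198, 0], "yaw": 0}
    - {"hand": -1, "delta_pos": [21, 231, 0], "yaw": 0}
    - {"hand": -1, "delta_pos": [24, 264, 0], "yaw": 0}
    - {"hand": -1, "delta_pos": [27, 297, 0], "yaw": 0}
    - {"hand": -1, "delta_pos": [30, 330, 0], "yaw": 0}
    - {"hand": -1, "delta_pos": [33, 363, 0], "yaw": 0}
    - {"hand": -1, "delta_pos": [36, 390, 0], "yaw": 0}

```text
clock: 31.25
position: [568.0, 318.0, 256.9]
ee_rot: [-0.0, 1.0, -0.0, -0.002]
contact_force: [0.4, -0.1, -3.8]
gripper_width: 20.3
grasp_force: 59.1
```

```bash
python3 - <<'E'
from h import *
s=read_state(); print(s["gripper_width"],s["grasp_force"],s["contact_force"]); plan([562,415,240],90)
E
```

```text
20.260683316560208 59.11086559295654 [ 0.42170012 -0.06832459 -3.768111  ]
pos [568.  318.  256.9] psi 90.0 j6 -2.33 delta [ 5.9 97.  16.8] yaw 0.001
```

```bash
python3 - <<'E'
from h import *
for c in ("wrist","side","scene"):
    i=imaging.get_image(c); print(c,[fit(i,562,415,z,30)[:2] for z in (122,128,134)])
    if c=="wrist": print("cap disc",fit(i,568,318,227,28)[:2], fit(i,568,318,211,28)[:2])
plan([562,415,190],90)
E
```

```text
wrist [[[38.1, 562.5, 417.0], [37.9, 562.5, 418.5]], [[38.7, 560.5, 415.0], [38.2, 560.5, 415.5]], [[36.4, 559.5, 413.0], [34.6, 560.0, 413.0]]]
cap disc [[25.5, 567.5, 319.0], [25.3, 567.0, 319.0]] [[26.7, 571.5, 318.5], [26.7, 571.0, 318.5]]
side [[[15.1, 562.0, 413.5], [15.1, 562.5, 413.5]], [[15.1, 559.0, 415.5], [15.1, 559.0, 415.0]], [[15.1, 555.5, 417.0], [15.0, 556.0, 417.0]]]
scene [[[13.5, 559.0, 413.0], [13.5, 558.5, 413.5]], [[13.6, 561.5, 415.0], [13.6, 561.0, 414.5]], [[13.7, 563.5, 416.5], [13.7, 564.0, 416.5]]]
pos [568.  317.7 256.6] psi 90.2 j6 -2.32 delta [ 5.4 97.4 66.5] yaw 0.003
```

apply_moves:
  rows:
    - {"hand": -1, "delta_pos": [2, 30, 0], "yaw": 0}
    - {"hand": -1, "delta_pos": [4, 60, 0], "yaw": 0}
    - {"hand": -1, "delta_pos": [6, 85, 0], "yaw": 0}
    - {"hand": -1, "delta_pos": [7, 97, 0], "yaw": 0}
    - {"hand": -1, "delta_pos": [7, 97, 10], "yaw": 0}
    - {"hand": -1, "delta_pos": [7, 97, 30], "yaw": 0}
    - {"hand": -1, "delta_pos": [7, 97, 50], "yaw": 0}
    - {"hand": -1, "delta_pos": [7, 97, 62], "yaw": 0}
    - {"hand": -1, "delta_pos": [7, 97, 66], "yaw": 0}
    - {"hand": -1, "delta_pos": [7, 97, 66], "yaw": 0}
    - {"hand": -1, "delta_pos": [7, 97, 66], "yaw": 0}
    - {"hand": -1, "delta_pos": [7, 97, 66], "yaw": 0}

```text
clock: 32.4
position: [563.7, 412.8, 194.9]
ee_rot: [0.0, 1.0, 0.001, 0.001]
contact_force: [-0.1, -0.2, -3.1]
gripper_width: 20.3
grasp_force: 59.6
```

```bash
python3 - <<'E'
from h import *
plan([561.1,415,174],90); plan([561.1,415,174],90); print(read_state()["contact_force"])
E
```

```text
pos [563.7 412.8 194.9] psi 90.0 j6 -2.43 delta [ 2.6  2.2 20.9] yaw -0.0
pos [563.7 412.8 194.9] psi 90.0 j6 -2.43 delta [ 2.6  2.2 20.9] yaw -0.0
[-0.12814111 -0.21616598 -3.07273306]
```

apply_moves:
  rows:
    - {"hand": -1, "delta_pos": [1.5, 1.3, 4], "yaw": 0}
    - {"hand": -1, "delta_pos": [1.5, 1.3, 8], "yaw": 0}
    - {"hand": -1, "delta_pos": [1.5, 1.3, 12], "yaw": 0}
    - {"hand": -1, "delta_pos": [1.5, 1.3, 12], "yaw": 0}
    - {"hand": -1, "delta_pos": [1.5, 1.3, 12], "yaw": 0}
    - {"hand": -1, "delta_pos": [1.5, 1.3, 12], "yaw": 0}
    - {"hand": -1, "delta_pos": [1.5, 1.3, 12], "yaw": 0}

```text
clock: 32.98
position: [561.6, 414.0, 181.5]
ee_rot: [0.0, 1.0, 0.0, 0.0]
contact_force: [-0.8, 0.4, -4.1]
gripper_width: 20.6
grasp_force: 59.6
```

```bash
python3 - <<'E'
from h import *
plan([561.1,415,174],90)
for c in ("side","scene"):
    i=imaging.get_image(c); z=read_state()["position"][2]-45.9; print(c,"cap top face",fit(i,562,415,z+16,28)[0],"bottom",fit(i,562,415,z,28)[0],"knob",proj(i,[561,415,z+51]),[(x["location"],x["score"]) for x in nets.pinpoint(c,"cap")][:3],proj(i,[561,415,z]))
plan([561.1,415,174],90)
E
```

```text
pos [561.6 414.  181.5] psi 90.0 j6 -2.44 delta [0.5 1.  7.5] yaw -0.0
side cap top face [5.7, 554.0, 419.5] bottom [8.1, 554.0, 417.0] knob [np.float64(270.0042809366643), np.float64(151.40310990474285)] [([140.2, 269.4], 0.8), ([303.9, 168.1], 0.52), ([277.0, 158.2], 0.49)] [np.float64(281.62434166615975), np.float64(155.94357935136745)]
scene cap top face [9.5, 564.0, 413.5] bottom [9.4, 557.5, 408.5] knob [np.float64(283.9960925611841), np.float64(356.8753517054149)] [([174.1, 213.5], 0.84), ([296.6, 353.0], 0.66), ([160.9, 178.0], 0.57)] [np.float64(295.4470665650507), np.float64(352.21793666877767)]
pos [561.5 414.  181.4] psi 90.0 j6 -2.44 delta [0.4 1.  7.4] yaw -0.0
```

apply_moves:
  rows:
    - {"hand": -1, "delta_pos": [0.4, 0.8, 2], "yaw": 0}
    - {"hand": -1, "delta_pos": [0.4, 0.8, 4], "yaw": 0}
    - {"hand": -1, "delta_pos": [0.4, 0.8, 5.5], "yaw": 0}
    - {"hand": -1, "delta_pos": [0.4, 0.8, 6], "yaw": 0}
    - {"hand": -1, "delta_pos": [0.4, 0.8, 6], "yaw": 0}
    - {"hand": -1, "delta_pos": [0.4, 0.8, 6], "yaw": 0}

```text
clock: 33.68
position: [561.1, 414.7, 175.2]
ee_rot: [0.0, 1.0, -0.0, -0.0]
contact_force: [-0.1, 0.1, -3.7]
gripper_width: 20.4
grasp_force: 59.6
```

apply_moves:
  rows:
    - {"hand": -1, "delta_pos": [0, 0, 0.6], "yaw": 0}
    - {"hand": -1, "delta_pos": [0, 0, 1.2], "yaw": 0}
    - {"hand": -1, "delta_pos": [0, 0, 1.2], "yaw": 0}
    - {"hand": -1, "delta_pos": [0, 0, 1.2], "yaw": 0}

```text
clock: 34.02
position: [561.0, 414.7, 174.0]
ee_rot: [0.0, 1.0, -0.0, -0.0]
contact_force: [-0.1, -0.7, -4.6]
gripper_width: 20.4
grasp_force: 59.6
```

apply_moves:
  rows:
    - {"hand": -1, "delta_pos": [0, 0, 0.6], "yaw": 0}
    - {"hand": -1, "delta_pos": [0, 0, 1], "yaw": 0}
    - {"hand": -1, "delta_pos": [0, 0, 1], "yaw": 0}
    - {"hand": -1, "delta_pos": [0, 0, 1], "yaw": 0}

```text
clock: 34.35
position: [561.2, 414.8, 174.0]
ee_rot: [-0.0, 1.0, 0.0, 0.0]
contact_force: [-1.1, -1.1, 0.8]
gripper_width: 19.7
grasp_force: 59.9
```

apply_moves:
  rows:
    - {"hand": -0.5, "delta_pos": [0, 0, 0], "yaw": 0}
    - {"hand": -0.45, "delta_pos": [0, 0, 0], "yaw": 0}
    - {"hand": -0.35, "delta_pos": [0, 0, 0], "yaw": 0}
    - {"hand": -0.1, "delta_pos": [0, 0, 0], "yaw": 0}
    - {"hand": 0.3, "delta_pos": [0, 0, 0], "yaw": 0}
    - {"hand": 0.5, "delta_pos": [0, 0, 0], "yaw": 0}
    - {"hand": 0.5, "delta_pos": [0, 0, 0], "yaw": 0}
    - {"hand": 0.5, "delta_pos": [0, 0, -10], "yaw": 0}
    - {"hand": 0.5, "delta_pos": [0, 0, -30], "yaw": 0}
    - {"hand": 0.5, "delta_pos": [0, 0, -60], "yaw": 0}
    - {"hand": 0.5, "delta_pos": [0, 0, -100], "yaw": 0}
    - {"hand": 0.5, "delta_pos": [0, 0, -110], "yaw": 0}

```text
clock: 35.35
position: [563.2, 415.8, 291.8]
ee_rot: [-0.0, 1.0, 0.004, 0.005]
contact_force: [1.1, 0.3, 1.9]
gripper_width: 64.4
grasp_force: 0.0
```

apply_moves:
  rows:
    - {"hand": 0.5, "delta_pos": [0, 0, 0], "yaw": 0}
    - {"hand": 0.5, "delta_pos": [0, 0, 0], "yaw": 0}
    - {"hand": 0.5, "delta_pos": [0, 0, 0], "yaw": 0}

```text
clock: 35.6
position: [560.6, 414.5, 282.6]
ee_rot: [0.0, 1.0, -0.0, -0.001]
contact_force: [-0.0, -0.7, -0.3]
gripper_width: 64.0
grasp_force: 0.0
```

```bash
python3 - <<'E'
from h import *
i=imaging.get_image("wrist"); print(read_state()["position"])
for n,z,r in (("cyl top",128,30),("disc top",144,28),("knob top",179,11)): print(n,fit(i,561,415,z,r)[:2])
for x in nets.pinpoint("wrist","cap")[:2]: print(x,atz(i,x["location"],128))
for c,x,y,q,h,r in (("s",392,273.6,"small",80,18),("m",459,95,"medium",104,24)):
    for cam in ("scene","side"):
        j=imaging.get_image(cam); print(q,cam,fit(j,x,y,h,r)[0])
E
```

```text
[560.58794999 414.36704446 281.88945755]
cyl top [[29.0, 568.5, 416.5], [28.8, 568.0, 416.0]]
disc top [[31.2, 564.0, 415.5], [31.1, 564.0, 416.0]]
knob top [[28.9, 566.0, 420.5], [28.8, 565.5, 420.5]]
{'location': [182.8, 258.8], 'score': 0.86} [561.62968482 416.23525311 128.        ]
small scene [1.3, 385.0, 281.6]
small side [7.9, 390.5, 274.1]
medium scene [8.2, 457.0, 95.0]
medium side [10.2, 455.5, 95.5]
```

```bash
python3 - <<'E'
from h import *
i=imaging.get_image("wrist"); g=cv2.cvtColor(i["pixels"],cv2.COLOR_RGB2GRAY)
for z in (128,144,179): print(z,np.round(proj(i,[561,415,z]),1))
r0,c0=[int(v) for v in proj(i,[561,415,144])]
for n,dx,dz in (("cyl near",-30,128),("disc near",-28,144),("disc far",28,144),("cyl far",30,128),("knob near",-11,179),("knob far",11,179)): print(n,np.round(proj(i,[561+dx,415,dz]),1))
for n,dy,dz in (("cyl L",-30,128),("disc L",-28,144),("disc R",28,144),("cyl R",30,128),("knob L",-11,179),("knob R",11,179)): print(n,np.round(proj(i,[561,415+dy,dz]),1))
print("cols from",c0-56)
for r in range(r0-50,r0+60,3): print(r," ".join("%3d"%v for v in g[r,c0-56:c0+57:3]))
E
```

```text
128 [182.  257.5]
144 [186.1 257.5]
179 [197.1 257.4]
cyl near [151.  257.5]
disc near [155.6 257.5]
disc far [214.9 257.5]
cyl far [211.2 257.5]
knob near [183.7 257.4]
knob far [210.1 257.4]
cyl L [181.9 226.5]
disc L [186.1 226.9]
disc R [186.1 288.1]
cyl R [182.  288.5]
knob L [197.1 243.6]
knob R [197.1 271.2]
cols from 201
136 135 126 129 130 131 128 131 133 134 135 132 132 128  95 103  99  68  42  31  20  33  74 127 175 179 160 193 196 196 195 199 196 199 195 193 187 179 176
139 131 136 132 128 130 131 132 131 133 132 132 117  93 100  56  19   1   8  17  22  30  24  13  43 125 179 158 195 199 197 198 194 194 195 190 187 178 181
142 128 130 135 129 130 132 135 133 130 131 126 106  87  31   5  14  31  38  36  36  41  39  35  23  20  90 173 178 196 198 196 199 202 191 182 184 176 183
145 133 127 137 131 130 137 133 129 132 131 101  88  28  13   9  39  39  36  39  32  42  38  48  43  28  17  94 181 169 195 198 197 189 179 178 182 181 184
148 135 134 130 130 137 136 127 133 128 111  96  42  13  20  37  43  41  36  38  36  38  34  43  51  45  24  14 127 181 194 194 197 182 183 182 1
[... 4302 characters left out ...]
 194 196 185  98 147 156 157 193 196 195 198 194 201 196 194 197 197 188 159
235 197 197 197 194 197 198 195 197 198 194 196 198 198 200 197 194 197 196 197 198 199 149 110 156 155 177 191 194 197 197 193 194 194 194 196 199 195 200
238 195 197 195 195 199 195 195 196 197 196 197 197 195 196 199 197 198 197 198 198 195 106 153 157 154 194 196 198 198 198 197 196 198 198 197 198 196 197
241 195 196 194 199 194 196 196 196 197 201 189 199 196 198 199 195 196 197 195 198 138 125 155 151 184 198 200 199 196 195 195 196 197 199 198 197 194 195
244 200 196 194 202 194 195 202 197 200 197 197 196 196 193 194 197 194 196 198 195 127 150 152 162 199 195 199 197 197 199 196 198 197 198 195 201 196 198
```

```bash
python3 - <<'E'
from h import *
print(workorder.job_done())
E
```

```text
the job is handed in; nothing more can be done
None
```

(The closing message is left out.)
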